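Clear the slide port and hold its hinge knuckles in line for the pin

TASK

The hinged cover of the slide port is going back on. First take the flat scraper out of the port's slit and slide its blade fully home into the slot of the grey holder block, and let go of it there. Then take the loose cover by its rib, set its middle hinge knuckle down between the port's two knuckles, press it fully down against the sprung seal so the three knuckle holes line up for the pin, and finish while still gripping the rib and holding the cover there; leave the pin and everything else on the bench alone.

Things in the scene. Friction and masses are not known exactly. Their poses are not given: they have to be found in the camera images.
- port: Slide port, fixed: white housing 150 (x) x 120 (y) x 70 mm high, origin at the centre of its underside, z up, flat deck on top at z = 70 mm. Two steel hinge knuckles stand on the deck towards +x. With the cover right on, the cover's origin lies at x = -25, y = 0, z = 70 mm here, its axes parallel to the port's.
- fork (a point): Point on the hinge axis midway between the port's two fixed knuckles, at (39, 0, 79) mm in the port's frame; y is the hinge axis, z up. Knuckles: steel tubes 18 mm across, 18 mm long, 9 mm hole, 30 mm apart between inner faces. A shallow V cradle between them centres the cover's knuckle along x and stops it when the holes line up.
- seal (a joint): Sprung seal: two black rubber strips 70 x 8 mm along x on the port's deck, at y = -38 and +38, centred at x = -35 mm. 0 = risen (6 mm above the deck), 0.006 m = pressed level with the deck. Pushes up with 3 N at 0 and 6.6 N at 6 mm, more than the cover weighs: the cover rises again if let go.
- cover: Loose cover, about 0.15 to 0.27 kg, lying flat on the bench: aluminium plate 100 (x) x 96 (y) x 6 mm, origin at the centre of its underside, z up. On top a black upright rib to grip, 12 mm thick (x) x 44 mm long (y), centred at x = -10 mm, from z = 6 to z = 40 mm. A steel strap (z 6 to 9 mm) runs from it to the hinge knuckle beyond the +x edge.
- rib (a point): Middle of the cover's rib, at (-10, 0, 26) mm in the cover's frame, same axes: grip here from above, fingers closing along x.
- knuckle (a point): Centre of the cover's own hinge knuckle, at (64, 0, 9) mm in the cover's frame, same axes; y is the hole's axis. Steel tube 18 mm in outside diameter, 24 mm long in y with a 9 mm hole.
- scraper: Loose flat scraper, about 0.09 kg, standing blade down in the port's slit, with up to 2.5 mm of play. Origin at the middle of the blade's lower edge, z up along the tool. Steel blade 4 mm thick (x) x 50 mm wide (y) x 60 mm (z 0 to 60); above it a black handle 14 mm thick (x) x 50 mm wide (y), z 60 to 92 mm.
- scraper_handle (a point): Middle of the scraper's handle, 76 mm above the blade's lower edge, same axes; grip from above, fingers closing along x.
- holder: Fixed grey holder block 60 (x) x 90 (y) x 50 mm high, origin at the centre of its underside, z up. It has one slot from above.
- slot (a point): Centre of the slot's mouth on the holder's top (z = 50 mm of the holder), same axes. The slot is 9 mm in x by 57 mm in y and 40 mm deep, with a 3 mm bevel round the mouth; fully home, the scraper's origin is 40 mm below this point.
- pin: Steel hinge pin, 6 mm thick and 80 mm long, in a steel dish: leave alone.
- jar_a: Specimen jar with red lid, 44 mm in diameter, 60 mm tall, loose: leave alone. Origin under its centre.
- jar_b: Second specimen jar, 44 mm in diameter, 60 mm tall, loose: leave alone. Origin under its centre.
- reagent: Amber bottle, 52 mm in diameter, 120 mm tall, loose: leave alone. Origin under its centre.
- flask: White plastic bottle, 60 mm in diameter, 150 mm tall, loose: leave alone. Origin under its centre.
- timer: Small white bench timer, 40 x 65 x 22 mm, loose: leave alone. Origin under its centre.
- slit (a point): Centre of the mouth of the slit in the port's deck, at (-35, 0, 70) mm in the port's frame, same axes. The slit is 9 mm in x by 59 mm in y and 35 mm deep; the scraper stands in it.
Not all that is in view belongs to the job. Leave any green or yellow look-alike of the holder alone.

How it is judged:
By the outcome, as a careful person would: the job done as asked, in the order asked, and still so for the second after the job is handed in, while the arm keeps its last pose, push and grip.
It also fails if it takes over 61 s, if anything falls off the work surface, if the arm or the gripper's body presses on something with over 40 N, if the wrist force passes 120 N, or if a joint passes its speed limit or range.

ROBOT

A 6-joint arm with a two-finger parallel gripper is mounted at the origin on the work surface. World frame = base frame: x ahead of the robot, y to its left, z up, the work surface at z = 0. Lengths are in mm, angles in rad, forces in N, time in s.
With the tool pointing down it reaches from about 350 to 875 mm from the base axis. Payload 4.2 kg.
Tool frame: the origin (TCP) lies between the finger pads, 19 mm behind the fingertips; this is the grasp point; z points along the fingers, y is the line along which they close (so a half turn about z gives the same grasp; the last joint's range is limited). The gripper opens to 85 mm and grips with 20 to 120 N. Pads are 22 mm wide; open, the fingers measure 114 mm over their backs; the gripper's body (76 mm by 85 mm) begins 54 mm behind the grasp point. The pads swing forward as they close: fully open they stand 13 mm farther back than shut.
Start: joints at [1.395, 0.385, 0.008, 0, -1.194, -0.259], TCP at [263.235, 566.839, 250.012] pointing down, gripper open.
Joint ranges: [-3.14, 3.14], [-1.21, 2.06], [-1.07, 1.41], [-3.16, 2.05], [-2.99, -0.16], [-3.1, 3.1]. Speed limits (rad/s): [2.79, 2.79, 3.14, 3.14, 3.14, 3.14].

INTERFACE

Orientations are given as a unit quaternion [x, y, z, w].
In Python, from bench import arm gives the robot as it stands. The module is installed in compiled form; this text tells all that it offers.
- The arm moves only by the shell command python3 -m handwheel 'ROWS' [OPENING]. ROWS is JSON, a list of rows, each an object of numbers: "x", "y", "z": the shift along the world's x, y, z each as a share of 20 cm, from -1 to 1; "ax", "ay", "az": the turn, a rotation vector about the world's x, y, z each as a share of 90 degrees, from -1 to 1. In form: [{"x": .., "y": .., "z": .., "ax": .., "ay": .., "az": ..}, ...]. A call has exactly 8 rows; each row shifts and turns the commanded pose from where the row before left it; what a row does not reach is not made up. A row lasts 1/10 s, in which the tool goes at most 50 mm and 8.59 degrees, less where a joint would pass 70% of its speed; a pose out of reach is approached as far as the arm can. A call with a number of a shift or a turn outside -1 to 1 is refused whole. A call with a gripper value outside its range is refused whole. OPENING is the opening, from -1 (shut) to 1 (fully open), set as the call begins (- or left out, the last holds). The fingers move at their own pace and stop on an object; the grip force is fixed at half the most. Time passes only in rows, so rows that do not move let the fingers close, or fill a call up. It gives the time, the measured TCP pose, the force, the opening and the grip force at its end, in the units of the state.
- arm.read_state(): the state, without advancing time (a new reading comes with each control period).
- arm.get_image(name): name is "side" or "top"; returns the picture (480x640x3 uint8, red, green, blue); there is no depth.
- arm.camera_params(name): a dict with "K" (3x3 intrinsics, pixels), "k1" (the pictures are not rectified: a ray, as slopes to the right and down, at radius r is drawn at 1 + k1 r^2 times it, then the intrinsics apply), "position" and "orientation" of the camera in the world. Camera axes: x right, y down, z forward; pixel columns grow to the right and rows downward; lengths in mm; the calibration is good to about 2 mm. A picture is of the moment at which its call begins. camera_params takes no time and is no camera call.
- arm.job_done(): hands the job in; it is judged then, once.
The state is a dict: "clock": time; "joints": joint angles; "joint_vel": joint speeds; "joint_efforts": joint torques, N m; "position": TCP position; "ee_rot": TCP orientation; "contact_force": force on the tool from outside, world axes, zero at the start; "wrist_torque": the same for the moment, N m; "gripper_width": finger opening in mm; "grasp_force": force on a finger pad.
Only numpy, scipy, OpenCV 4.12 (cv2) and the standard library are available. Lean on these libraries where they do the work, as an engineer would, in place of code of your own. Each camera call takes 0.05 s, during which the arm holds its last target. There are 200 camera calls.

## Working session

There is one attempt and no reset: what is moved stays moved. The work goes in short steps, Python scripts to look and compute and a shell command to move; the robot and the scene stay as the last step left them, time stands still between calls to the robot, and variables do not carry over. Pictures are saved under pics/ and viewed, at most 10 in all, crops included, and the job is handed in when it is done.

```bash
mkdir -p pics
python3 - <<'E'
from bench import arm
import cv2
for n in("top","side"):
    cv2.imwrite(f"pics/{n}0.png",arm.get_image(n)[:,:,::-1]); print(n,arm.camera_params(n))
print(arm.read_state())
E
```

```text
top {'K': array([[496.16728446,   0.        , 312.894703  ],
       [  0.        , 496.16728446, 232.3005778 ],
       [  0.        ,   0.        ,   1.        ]]), 'k1': -0.06826173562561347, 'position': array([ 285.16439762,   56.9268944 , 1317.06891471]), 'orientation': array([-0.69524334,  0.71213425, -0.07128837,  0.06647914])}
side {'K': array([[469.77371064,   0.        , 312.48402567],
       [  0.        , 469.77371064, 244.68278573],
       [  0.        ,   0.        ,   1.        ]]), 'k1': -0.009298998028523022, 'position': array([  38.84890347, -627.42312559,  866.85736472]), 'orientation': array([ 0.87255404, -0.27906734,  0.11416753, -0.38436524])}
{'clock': 0.1, 'joints': array([ 1.39460741e+00,  3.85495342e-01,  6.78463637e-03, -4.27129459e-04,
       -1.19398772e+00, -2.58610423e-01]), 'joint_vel': array([-0.00179519,  0.00049366,  0.00314038,  0.00160582, -0.00032143,
        0.00010925]), 'joint_efforts': array([-4.67832106e-04, -3.93321526e+01,  1.88926792e+01,  4.19800535e+00,
       -2.62944603e-03,  4.65988506e-06]), 'position': array([263.04487013, 566.43172521, 249.03129611]), 'ee_rot': array([ 9.76444165e-01, -2.15768045e-01, -1.59156129e-04,  9.58418784e-04]), 'contact_force': array([0.30218752, 0.00911066, 0.33434392]), 'wrist_torque': array([-0.01425701, -0.05690223, -0.01712847]), 'grasp_force': 0.0, 'gripper_width': 85.2193394265306}
```

View pics/top0.png

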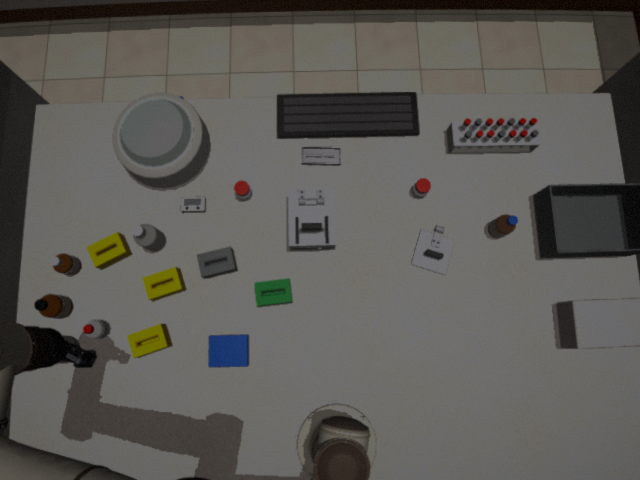

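View pics/side0.png

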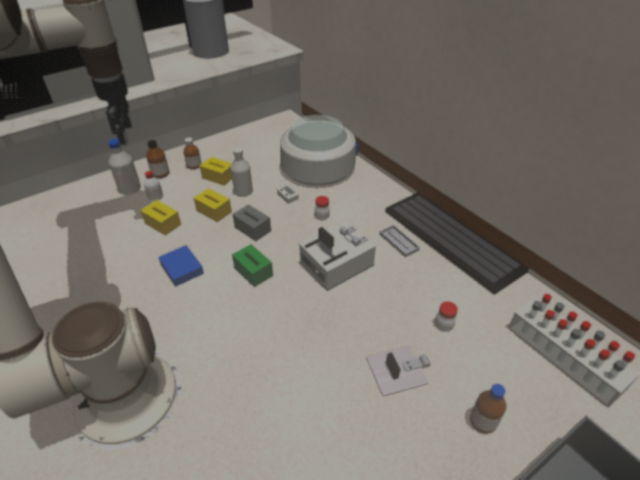

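Top view: port near (312,222) with knuckles toward the top of the picture (+x), scraper handle at (312,227), grey holder at (216,262), cover at (433,250) with its rib at (433,254) and knuckle at (439,230). The side view confirms these at (337,255), (252,221) and (397,368).

```bash
cat > h.py <<'E'
import numpy as np, cv2
from scipy.spatial.transform import Rotation as R
from bench import arm
def ray(n,uv):
    c=arm.camera_params(n);K=c["K"];k=c["k1"]
    d=(np.array(uv,float)-[K[0,2],K[1,2]])/K[0,0]
    s=d.copy()
    for _ in range(20): s=d/(1+k*(s@s))
    return np.array(c["position"]),R.from_quat(c["orientation"]).apply([*s,1])
def onz(n,uv,z):
    p,v=ray(n,uv); return p+v*(z-p[2])/v[2]
def proj(n,P):
    c=arm.camera_params(n);q=R.from_quat(c["orientation"]).inv().apply(np.array(P,float)-c["position"])
    s=q[...,:2]/q[...,2:];r=(s**2).sum(-1,keepdims=True)
    return s*(1+c["k1"]*r)*c["K"][0,0]+[c["K"][0,2],c["K"][1,2]]
def tri(ua,ub):
    p,v=ray("top",ua);q,w=ray("side",ub)
    t=np.linalg.lstsq(np.c_[v,-w],q-p,rcond=None)[0]
    a,b=p+v*t[0],q+w*t[1]; return (a+b)/2,np.linalg.norm(a-b)
E
python3 - <<'E'
import cv2,numpy as np
from h import *
print(arm.read_state()["clock"])
t=cv2.imread("pics/top0.png");s=cv2.imread("pics/side0.png")
def cr(i,x,y,w,h,f): return cv2.resize(i[y:y+h,x:x+w],None,fx=f,fy=f,interpolation=cv2.INTER_CUBIC)
a=np.hstack([cr(t,280,182,66,75,6),cr(t,405,215,66,75,6)]); a=cv2.convertScaleAbs(a,alpha=1.4)
cv2.imwrite("pics/c1.png",a)
b=np.hstack([cr(s,295,215,90,80,4.4),cr(s,355,335,90,80,4.4)]);cv2.imwrite("pics/c2.png",b)
for n,im in(("top",t),("side",s)):
    hsv=cv2.cvtColor(im,cv2.COLOR_BGR2HSV); print(n,[im[v,u].tolist() for u,v in ([(205,258),(230,270),(290,240),(420,260),(330,243),(433,254)] if n=="top" else [(240,215),(252,240),(330,270),(380,380)])])
E
```

```text
0.1
top [[67, 68, 67], [38, 34, 35], [114, 111, 111], [115, 111, 112], [112, 109, 109], [36, 37, 38]]
side [[96, 99, 99], [132, 141, 146], [112, 118, 120], [158, 157, 163]]
```

View pics/c1.png

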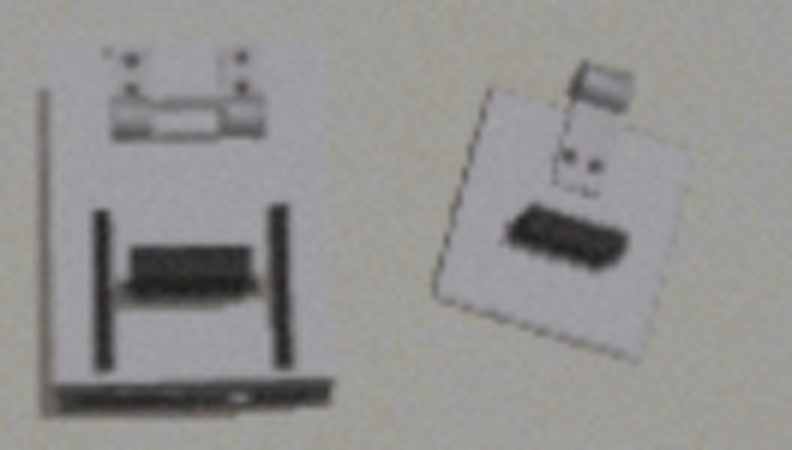

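View pics/c2.png

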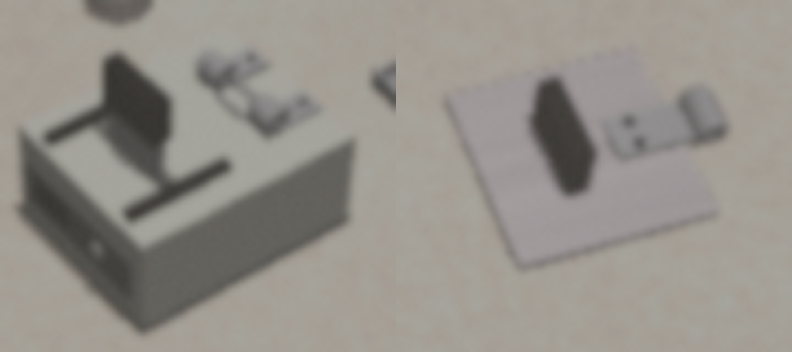

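Crop shows seal strips left (297,230) and right (327,230), handle between them, knuckles at about (302,201) and (320,201); cover rotated about 15° with rib near (499/…)(~432,254) and knuckle near (439,229).

```bash
cat > m.py <<'E'
from h import *
t=cv2.imread("pics/top0.png");s=cv2.imread("pics/side0.png")
def blobs(im,roi,th,f=4,amin=10):
    x,y,w,h=roi; g=cv2.cvtColor(im[y:y+h,x:x+w],cv2.COLOR_BGR2GRAY)
    g=cv2.resize(g,None,fx=f,fy=f,interpolation=cv2.INTER_CUBIC)
    m=((g<th[1])&(g>=th[0])).astype(np.uint8)
    out=[]
    for c in cv2.findContours(m,cv2.RETR_EXTERNAL,cv2.CHAIN_APPROX_NONE)[0]:
        if cv2.contourArea(c)/f/f>amin:
            r=cv2.boxPoints(cv2.minAreaRect(c)); tr=lambda p:(p-(f-1)/2)/f+[x,y]
            M=cv2.moments(c); out.append((tr(np.array([M['m10'],M['m01']])/M['m00']),tr(r),cv2.contourArea(c)/f/f))
    return out
E
python3 - <<'E'
from m import *
np.set_printoptions(precision=1,suppress=True)
def show(l,n,roi,th,z,amin=10):
    print(l)
    for c,r,a in blobs(s if n=="side" else t,roi,th,amin=amin):
        R_=np.array([onz(n,p,z)[:2] for p in r]); e=np.diff(np.r_[R_,R_[:1]],axis=0)
        k=np.argmax(np.linalg.norm(e,axis=1)); print(c,a,"ctr",R_.mean(0),"sides",np.linalg.norm(e[:2],axis=1),"long ang",np.degrees(np.arctan2(e[k,1],e[k,0]))%180)
show("seal/handle",'top',(285,212,50,33),(0,70),76)
show("cover rib",'top',(420,240,26,24),(0,70),38)
show("holder outer",'top',(190,240,52,45),(0,85),50)
show("slot",'top',(203,254,27,16),(0,48),50,4)
show("cover plate b","top",(405,225,52,52),(106,125),6)
show("slot side",'side',(232,202,42,38),(0,55),50,4)
def tp(x,y): return (280-.42+x/6,182-.42+y/6)
def tc(x,y): return (405-.42+(x-396)/6,215-.42+y/6)
def sp(x,y): return (295-.4+x/4.4,215-.4+y/4.4)
def sc(x,y): return (355-.4+(x-396)/4.4,335-.4+y/4.4)
print("cover corners",[onz("top",tc(*p),6)[:2] for p in((490,86),(691,150),(640,362),(434,297))])
print("cover corners side",[onz("side",sc(*p),6)[:2] for p in((446,94),(632,48),(718,212),(520,268))])
print("front port corners top",[onz("top",tp(*p),70)[:2] for p in((52,381),(332,379))])
print("side port corners",[onz("side",sp(*p),70)[:2] for p in((20,125),(143,248),(354,136))])
print("scraper handle top corners", [onz("top",tp(*p),127)[:2] for p in((130,246),(250,246),(130,275),(250,275))])
print("rib top",[onz("top",tc(*p),40)[:2] for p in((535,205),(627,235))], "side rib top mid",onz("side",sc(567,140),40))
print("seal side strips",[onz("side",sp(*p),76)[:2] for p in((75,124),(178,190))])
print("port knuckles top tops z88",[onz("top",tp(*p),79)[:2] for p in((131,118),(244,116))])
print("cover knuckle",onz("top",tc(601,87),12)[:2])
E
```

```text
seal/handle
[307.1 228.3] 266.875 ctr [536.8  54.9] sides [70.6 69.7] long ang 88.65665375055431
[326.2 229.2] 78.3125 ctr [537.3  11.5] sides [ 8.9 70.5] long ang 0.19987386710027977
cover rib
[433.  254.2] 123.40625 ctr [ 471.9 -267.8] sides [20.2 51.1] long ang 70.86513423992056
holder outer
[217.  262.6] 939.90625 ctr [461.6 294.3] sides [97.9 68.8] long ang 102.37217054876578
slot
[214.8 260.9] 72.0 ctr [466.5 298.8] sides [59.  11.8] long ang 104.57992516166685
cover plate b
[430.1 251.5] 2533.46875 ctr [ 487.6 -270.3] sides [141.8 141.3] long ang 88.68396173684073
slot side
cover corners [array([ 546.7, -246.2]), array([ 515.2, -335.5]), array([ 420.1, -305.2]), array([ 451.5, -214.8])]
cover corners side [array([ 454.3, -212.8]), array([ 546.4, -246. ]), array([ 515.4, -335.9]), array([ 421.9, -303.9])]
front port corners top [array([499.8, 109. ]), array([497.9, -10. ])]
side port corners [array([501.3, 110.3]), array([500.2,  -9.4]), array([649. ,  -8.5])]
scraper handle top corners [array([545.3,  73.9]), array([544.1,  24.8]), array([533.2,  74.1]), array([532. ,  25.1])]
rib top [array([ 486.5, -254.6]), array([ 472.2, -294.1])] side rib top mid [ 467.1 -280.7   40. ]
seal side strips [array([523.5,  87.1]), array([538.4,  10.2])]
port knuckles top tops z88 [array([612.,  73.]), array([611.7,  24.5])]
cover knuckle [ 543.9 -295.1]
```

Run:
```python
import cv2,numpy as np
t=cv2.imread("pics/top0.png");s=cv2.imread("pics/side0.png")
def cr(i,x,y,w,h,f): return cv2.convertScaleAbs(cv2.resize(i[y:y+h,x:x+w],None,fx=f,fy=f,interpolation=cv2.INTER_CUBIC),alpha=1.8)
cv2.imwrite("pics/c3.png",np.hstack([cr(t,192,240,50,45,8),cr(s,228,198,50,45,8)]))
```

```text
(no output)
```

View pics/c3.png

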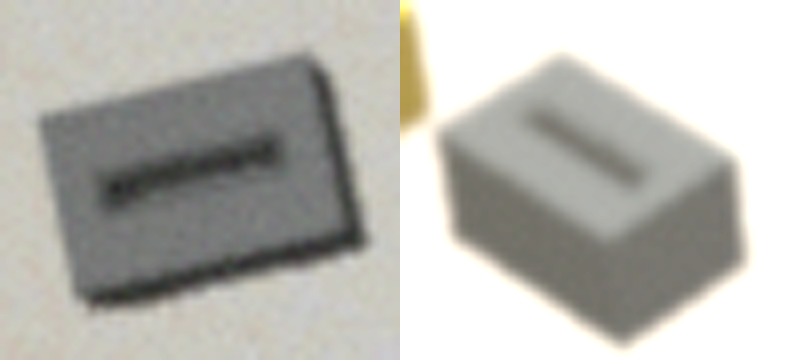

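Crop: holder top face corners (top view) at crop (40,117),(307,57),(350,237),(80,295), slot from (100,188) to (282,150); in the side view, slot from (525,110) to (642,183).

Run:
```python
from h import *
np.set_printoptions(precision=1,suppress=True)
T=lambda x,y:(192-.44+x/8,240-.44+y/8); S=lambda x,y:(228-.44+(x-400)/8,198-.44+y/8)
for n,f,P in(("top",T,((40,117),(307,57),(350,237),(80,295))),("side",S,((443,130),(563,55),(738,157),(606,240)))):
    w=np.array([onz(n,f(*p),50)[:2] for p in P]);e=np.diff(np.r_[w,w[:1]],axis=0)
    print(n,w.mean(0),np.linalg.norm(e,axis=1),np.degrees(np.arctan2(e[:,1],e[:,0]))%90)
for n,f,P in(("top",T,((100,188),(282,150))),("side",S,((525,110),(642,183)))):
    w=np.array([onz(n,f(*p),50)[:2] for p in P]);e=w[1]-w[0];print("slot",n,w.mean(0),np.linalg.norm(e),np.degrees(np.arctan2(*e[::-1]))%90)
```

```text
top [464.5 297.2] [88.3 60.6 88.4 59.7] [11.6 13.6 11.  13.6]
side [467.7 300.1] [55.9 87.9 59.6 86.1] [12.8 13.5 11.  11.1]
slot top [466.8 298.3] 59.80066418247748 10.647742487884614
slot side [466.1 300. ] 60.04192837045864 12.46091353664805
```

```bash
r='{"x":0.086,"y":-0.1616,"z":0,"ax":0,"ay":0,"az":-0.0452}'; python3 -m handwheel '[{"x":0.086,"y":-0.16,"z":0,"ax":0,"ay":0,"az":-0.045},{"x":0.086,"y":-0.16,"z":0,"ax":0,"ay":0,"az":-0.045},{"x":0.086,"y":-0.16,"z":0,"ax":0,"ay":0,"az":-0.045},{"x":0.086,"y":-0.16,"z":0,"ax":0,"ay":0,"az":-0.045},{"x":0.086,"y":-0.16,"z":0,"ax":0,"ay":0,"az":-0.045},{"x":0.086,"y":-0.16,"z":0,"ax":0,"ay":0,"az":-0.045},{"x":0.086,"y":-0.16,"z":0,"ax":0,"ay":0,"az":-0.045},{"x":0.086,"y":-0.16,"z":0,"ax":0,"ay":0,"az":-0.045}]' 1
```

```text
clock: 0.9
position: [401.1, 309.3, 249.7]
ee_rot: [0.877, -0.481, -0.0, 0.0]
contact_force: [0.3, 0.1, -0.3]
gripper_width: 85.6
grasp_force: 0.0
```

```bash
python3 -m handwheel '[{"x":0.086,"y":-0.163,"z":0,"ax":0,"ay":0,"az":-0.045},{"x":0.086,"y":-0.163,"z":0,"ax":0,"ay":0,"az":-0.045},{"x":0.086,"y":-0.163,"z":0,"ax":0,"ay":0,"az":-0.045},{"x":0.086,"y":-0.163,"z":0,"ax":0,"ay":0,"az":-0.045},{"x":0.086,"y":-0.163,"z":0,"ax":0,"ay":0,"az":-0.045},{"x":0.086,"y":-0.163,"z":0,"ax":0,"ay":0,"az":-0.045},{"x":0.086,"y":-0.163,"z":0,"ax":0,"ay":0,"az":-0.045},{"x":0.086,"y":-0.163,"z":0,"ax":0,"ay":0,"az":-0.045}]' 1
python3 -c "
from bench import arm; import numpy as np;s=arm.read_state();print(s['position'],s['ee_rot'],s['joints'])"
```

```text
clock: 1.7
position: [538.7, 48.6, 249.7]
ee_rot: [0.708, -0.706, -0.0, 0.0]
contact_force: [0.5, 1.1, -0.8]
gripper_width: 85.2
grasp_force: 0.0
[538.67274241  48.55427378 249.6608602 ] [ 7.07828924e-01 -7.06383792e-01 -2.44463711e-04  3.05862987e-04] [ 3.89712167e-01  2.42453902e-01 -1.99174878e-01 -2.37284785e-04
 -1.12992069e+00 -3.87567103e-01]
```

```bash
python3 -m handwheel '[{"x":0,"y":0.004,"z":-0.1,"ax":0,"ay":0,"az":0},{"x":0,"y":0,"z":-0.1,"ax":0,"ay":0,"az":0},{"x":0,"y":0,"z":-0.1,"ax":0,"ay":0,"az":0},{"x":0,"y":0,"z":-0.1,"ax":0,"ay":0,"az":0},{"x":0,"y":0,"z":-0.1,"ax":0,"ay":0,"az":0},{"x":0,"y":0,"z":-0.1,"ax":0,"ay":0,"az":0},{"x":0,"y":0,"z":-0.06,"ax":0,"ay":0,"az":0},{"x":0,"y":0,"z":-0.03,"ax":0,"ay":0,"az":0}]' 1
python3 -m handwheel '[{"x":0,"y":0,"z":0,"ax":0,"ay":0,"az":0},{"x":0,"y":0,"z":0,"ax":0,"ay":0,"az":0},{"x":0,"y":0,"z":0,"ax":0,"ay":0,"az":0},{"x":0,"y":0,"z":0,"ax":0,"ay":0,"az":0},{"x":0,"y":0,"z":0,"ax":0,"ay":0,"az":0},{"x":0,"y":0,"z":0,"ax":0,"ay":0,"az":0},{"x":0,"y":0,"z":0,"ax":0,"ay":0,"az":0},{"x":0,"y":0,"z":0,"ax":0,"ay":0,"az":0}]' -1
```

```text
clock: 2.5
position: [537.8, 50.6, 110.7]
ee_rot: [0.709, -0.705, -0.001, 0.001]
contact_force: [-0.9, 0.1, 0.3]
gripper_width: 85.1
grasp_force: 0.0
clock: 3.3
position: [539.1, 51.0, 112.7]
ee_rot: [0.709, -0.705, 0.001, -0.001]
contact_force: [0.3, -1.2, 3.2]
gripper_width: 13.1
grasp_force: 59.5
```

```bash
python3 -m handwheel '[{"x":0,"y":0,"z":0.04,"ax":0,"ay":0,"az":0},{"x":0,"y":0,"z":0.08,"ax":0,"ay":0,"az":0},{"x":0,"y":0,"z":0.1,"ax":0,"ay":0,"az":0},{"x":0,"y":0,"z":0.1,"ax":0,"ay":0,"az":0},{"x":0,"y":0,"z":0.1,"ax":0,"ay":0,"az":0},{"x":0,"y":0,"z":0.1,"ax":0,"ay":0,"az":0},{"x":0,"y":0,"z":0.1,"ax":0,"ay":0,"az":0},{"x":0,"y":0,"z":0.03,"ax":0,"ay":0,"az":0}]' -1
python3 - <<'E'
from bench import arm
import numpy as np
import time
for i in range(4):
    arm.get_image("top"); s=arm.read_state(); print(s["clock"],s["position"],s["ee_rot"],s["contact_force"])
E
```

```text
clock: 4.1
position: [538.9, 50.9, 244.0]
ee_rot: [0.709, -0.705, 0.001, -0.001]
contact_force: [1.0, -0.3, -1.2]
gripper_width: 13.2
grasp_force: 59.1
4.15 [538.8232791   50.97596214 243.83737275] [ 7.08894416e-01 -7.05313144e-01  5.76853256e-04 -1.32005373e-03] [ 0.64788365  0.37928796 -0.97286081]
4.2 [538.31989954  50.89080626 242.4264394 ] [ 7.08790827e-01 -7.05418523e-01 -1.54189934e-05 -5.19765021e-04] [-0.57164522  0.12590814 -0.24949101]
4.25 [537.81231613  50.7939695  241.32136163] [ 7.08746779e-01 -7.05462621e-01 -5.77177998e-04  3.99784463e-04] [-0.454172    0.34129942 -1.35634309]
4.3 [537.5642024   50.68830551 240.74781153] [ 0.70875273 -0.70545581 -0.00081598  0.00100004] [-0.77233491 -0.05018519 -1.45374989]
```

```bash
python3 -m handwheel '[{"x":-0.045,"y":0.156,"z":0,"ax":0,"ay":0,"az":0.0163},{"x":-0.045,"y":0.156,"z":0,"ax":0,"ay":0,"az":0.0163},{"x":-0.045,"y":0.156,"z":0,"ax":0,"ay":0,"az":0.0163},{"x":-0.045,"y":0.156,"z":0,"ax":0,"ay":0,"az":0.0163},{"x":-0.045,"y":0.156,"z":0,"ax":0,"ay":0,"az":0.0163},{"x":-0.045,"y":0.156,"z":0,"ax":0,"ay":0,"az":0.0163},{"x":-0.045,"y":0.156,"z":0,"ax":0,"ay":0,"az":0.0163},{"x":-0.045,"y":0.156,"z":0,"ax":0,"ay":0,"az":0.0163}]' -1
python3 -m handwheel '[{"x":0,"y":0,"z":-0.05,"ax":0,"ay":0,"az":0},{"x":0,"y":0,"z":-0.1,"ax":0,"ay":0,"az":0},{"x":0,"y":0,"z":-0.1,"ax":0,"ay":0,"az":0},{"x":0,"y":0,"z":-0.1,"ax":0,"ay":0,"az":0},{"x":0,"y":0,"z":-0.06,"ax":0,"ay":0,"az":0},{"x":0,"y":0,"z":0,"ax":0,"ay":0,"az":0},{"x":0,"y":0,"z":0,"ax":0,"ay":0,"az":0},{"x":0,"y":0,"z":0,"ax":0,"ay":0,"az":0}]' -1
python3 - <<'E'
from h import *
P={n:arm.get_image(n)[:,:,::-1] for n in("top","side")}
for n in P: cv2.imwrite(f"pics/{n}1.png",P[n])
print(arm.read_state()["position"],arm.read_state()["ee_rot"])
print(proj("side",[[466,300,83],[466,300,50]]),proj("top",[466,300,50]))
cr=lambda i,x,y,w,h,f:cv2.convertScaleAbs(cv2.resize(i[y:y+h,x:x+w],None,fx=f,fy=f,interpolation=cv2.INTER_CUBIC),alpha=1.6)
cv2.imwrite("pics/c4.png",np.hstack([cr(P["top"],182,235,50,60,8),cr(P["side"],228,180,50,60,8)]))
E
```

```text
clock: 5.1
position: [465.3, 301.2, 240.3]
ee_rot: [0.778, -0.629, -0.0, 0.002]
contact_force: [1.1, 0.0, -1.1]
gripper_width: 13.2
grasp_force: 59.0
clock: 5.9
position: [467.0, 300.7, 160.9]
ee_rot: [0.777, -0.629, 0.0, -0.001]
contact_force: [0.0, 0.1, -1.1]
gripper_width: 13.4
grasp_force: 59.1
[466.87802638 300.77268696 161.02548856] [ 7.77264561e-01 -6.29173052e-01  8.75856956e-05 -1.03231625e-03]
[[249.10759164 206.36099044]
 [250.38530927 215.82089944]] [214.7730643  261.01127301]
```

View pics/c4.png

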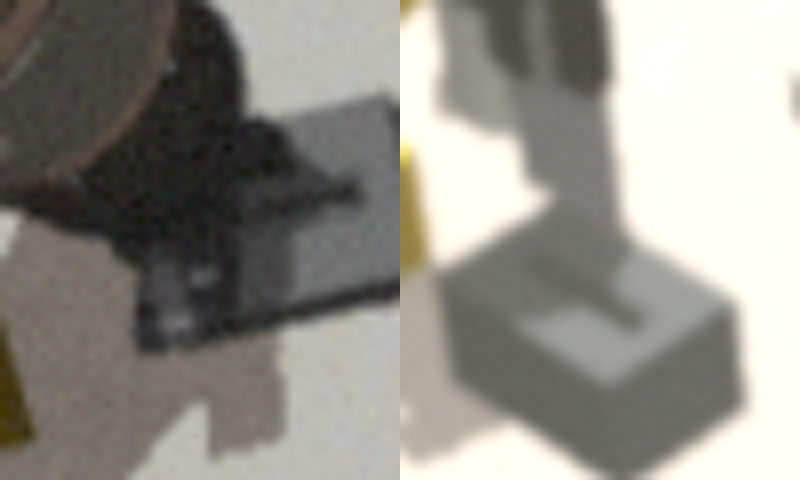

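Side crop: the blade's lower corners are at crop (523,180) and (622,250), its middle in line above the slot (ends (525,254), (642,327)) within about 1 mm, so I lower it.

```bash
python3 -m handwheel '[{"x":0,"y":0,"z":-0.05,"ax":0,"ay":0,"az":0},{"x":0,"y":0,"z":-0.05,"ax":0,"ay":0,"az":0},{"x":0,"y":0,"z":-0.04,"ax":0,"ay":0,"az":0},{"x":0,"y":0,"z":-0.02,"ax":0,"ay":0,"az":0},{"x":0,"y":0,"z":-0.02,"ax":0,"ay":0,"az":0},{"x":0,"y":0,"z":-0.02,"ax":0,"ay":0,"az":0},{"x":0,"y":0,"z":-0.02,"ax":0,"ay":0,"az":0},{"x":0,"y":0,"z":0,"ax":0,"ay":0,"az":0}]' -1
```

```text
clock: 6.8
position: [466.2, 300.2, 115.4]
ee_rot: [0.777, -0.629, -0.0, 0.001]
contact_force: [-0.4, -0.1, -1.6]
gripper_width: 13.2
grasp_force: 59.1
```

```bash
python3 -m handwheel '[{"x":0,"y":0,"z":-0.02,"ax":0,"ay":0,"az":0},{"x":0,"y":0,"z":-0.02,"ax":0,"ay":0,"az":0},{"x":0,"y":0,"z":-0.02,"ax":0,"ay":0,"az":0},{"x":0,"y":0,"z":-0.02,"ax":0,"ay":0,"az":0},{"x":0,"y":0,"z":-0.02,"ax":0,"ay":0,"az":0},{"x":0,"y":0,"z":-0.02,"ax":0,"ay":0,"az":0},{"x":0,"y":0,"z":-0.01,"ax":0,"ay":0,"az":0},{"x":0,"y":0,"z":-0.01,"ax":0,"ay":0,"az":0}]' -1
```

```text
clock: 7.6
position: [466.4, 300.5, 87.8]
ee_rot: [0.777, -0.629, 0.0, 0.0]
contact_force: [0.4, 0.7, -1.6]
gripper_width: 13.3
grasp_force: 59.1
```

```bash
python3 -m handwheel '[{"x":0,"y":0,"z":-0.005,"ax":0,"ay":0,"az":0},{"x":0,"y":0,"z":-0.005,"ax":0,"ay":0,"az":0},{"x":0,"y":0,"z":-0.005,"ax":0,"ay":0,"az":0},{"x":0,"y":0,"z":-0.005,"ax":0,"ay":0,"az":0},{"x":0,"y":0,"z":0,"ax":0,"ay":0,"az":0},{"x":0,"y":0,"z":0,"ax":0,"ay":0,"az":0},{"x":0,"y":0,"z":0,"ax":0,"ay":0,"az":0},{"x":0,"y":0,"z":0,"ax":0,"ay":0,"az":0}]' -1
```

```text
clock: 8.4
position: [466.8, 300.6, 87.7]
ee_rot: [0.778, -0.629, 0.001, -0.001]
contact_force: [-4.9, -2.8, 19.1]
gripper_width: 13.2
grasp_force: 62.1
```

```bash
python3 -m handwheel '[{"x":0,"y":0,"z":0,"ax":0,"ay":0,"az":0},{"x":0,"y":0,"z":0,"ax":0,"ay":0,"az":0},{"x":0,"y":0,"z":0,"ax":0,"ay":0,"az":0},{"x":0,"y":0,"z":0,"ax":0,"ay":0,"az":0},{"x":0,"y":0,"z":0,"ax":0,"ay":0,"az":0},{"x":0,"y":0,"z":0,"ax":0,"ay":0,"az":0},{"x":0,"y":0,"z":0,"ax":0,"ay":0,"az":0},{"x":0,"y":0,"z":0,"ax":0,"ay":0,"az":0}]' 1
python3 -m handwheel '[{"x":0,"y":0,"z":0.04,"ax":0,"ay":0,"az":0},{"x":0,"y":0,"z":0.08,"ax":0,"ay":0,"az":0},{"x":0,"y":0,"z":0.12,"ax":0,"ay":0,"az":0},{"x":0,"y":0,"z":0.12,"ax":0,"ay":0,"az":0},{"x":0,"y":0,"z":0.14,"ax":0,"ay":0,"az":0},{"x":0,"y":0,"z":0.14,"ax":0,"ay":0,"az":0},{"x":0,"y":0,"z":0.14,"ax":0,"ay":0,"az":0},{"x":0,"y":0,"z":0.05,"ax":0,"ay":0,"az":0}]' 1
python3 - <<'E'
from h import *
print(arm.read_state()["position"])
E
```

```text
clock: 9.2
position: [466.4, 300.4, 83.9]
ee_rot: [0.777, -0.629, -0.0, 0.0]
contact_force: [0.3, 0.7, -0.3]
gripper_width: 85.3
grasp_force: 0.0
clock: 10.0
position: [467.5, 301.2, 254.0]
ee_rot: [0.777, -0.629, 0.001, -0.003]
contact_force: [0.4, 0.3, 0.2]
gripper_width: 85.5
grasp_force: 0.0
[467.45368064 301.20316131 254.00024834]
```

```bash
python3 -m handwheel '[{"x":0.0025,"y":-0.1788,"z":0,"ax":0,"ay":0,"az":-0.0215},{"x":0.0025,"y":-0.1788,"z":0,"ax":0,"ay":0,"az":-0.0215},{"x":0.0025,"y":-0.1788,"z":0,"ax":0,"ay":0,"az":-0.0215},{"x":0.0025,"y":-0.1788,"z":0,"ax":0,"ay":0,"az":-0.0215},{"x":0.0025,"y":-0.1788,"z":0,"ax":0,"ay":0,"az":-0.0215},{"x":0.0025,"y":-0.1788,"z":0,"ax":0,"ay":0,"az":-0.0215},{"x":0.0025,"y":-0.1788,"z":0,"ax":0,"ay":0,"az":-0.0215},{"x":0.0025,"y":-0.1788,"z":0,"ax":0,"ay":0,"az":-0.0215}]' 1
python3 -m handwheel '[{"x":0.0025,"y":-0.1788,"z":0,"ax":0,"ay":0,"az":-0.0215},{"x":0.0025,"y":-0.1788,"z":0,"ax":0,"ay":0,"az":-0.0215},{"x":0.0025,"y":-0.1788,"z":0,"ax":0,"ay":0,"az":-0.0215},{"x":0.0025,"y":-0.1788,"z":0,"ax":0,"ay":0,"az":-0.0215},{"x":0.0025,"y":-0.1788,"z":0,"ax":0,"ay":0,"az":-0.0215},{"x":0.0025,"y":-0.1788,"z":0,"ax":0,"ay":0,"az":-0.0215},{"x":0.0025,"y":-0.1788,"z":0,"ax":0,"ay":0,"az":-0.0215},{"x":0.0025,"y":-0.1788,"z":0,"ax":0,"ay":0,"az":-0.0215}]' 1
python3 - <<'E'
from h import *
import math
for i in range(2): im=arm.get_image("side")
cv2.imwrite("pics/side2.png",im[:,:,::-1])
im2=arm.get_image("top"); cv2.imwrite("pics/top2.png",im2[:,:,::-1])
s=arm.read_state();q=s["ee_rot"];print(s["position"],s["clock"],math.degrees(2*math.atan2(q[1],q[0]))+90)
from m import blobs
np.set_printoptions(precision=1,suppress=True)
print(proj("top",[[466.5,299.5,102],[574,50,70]]),proj("side",[466.5,299.5,102]))
for c,r,a in blobs(im2[:,:,::-1],(190,235,50,50),(0,45)):
    print("dark blob top",c,a,onz("top",c,90))
cr=lambda i,x,y,w,h,f:cv2.convertScaleAbs(cv2.resize(i[y:y+h,x:x+w],None,fx=f,fy=f,interpolation=cv2.INTER_CUBIC)[:,:,::-1],alpha=1.6)
cv2.imwrite("pics/c5.png",np.hstack([cr(im,228,180,50,60,8),cr(im2,285,185,50,60,8)]))
E
```

```text
clock: 10.8
position: [469.8, 12.9, 249.8]
ee_rot: [-0.685, 0.729, 0.0, -0.0]
contact_force: [0.5, 0.2, 0.1]
gripper_width: 85.0
grasp_force: 0.0
clock: 11.6
position: [473.9, -273.0, 249.6]
ee_rot: [-0.581, 0.814, 0.0, -0.0]
contact_force: [0.0, -0.6, -0.1]
gripper_width: 85.2
grasp_force: 0.0
[ 473.74417938 -273.21112822  249.00502727] 11.75 340.86534931367044
[[211.  257.9]
 [310.7 216.2]] [248.6 200.8]
dark blob top [221.2 272.6] 48.15625 [430.9 276.   90. ]
dark blob top [213.6 261.6] 146.625 [458.9 295.3  90. ]
```

View pics/c5.png

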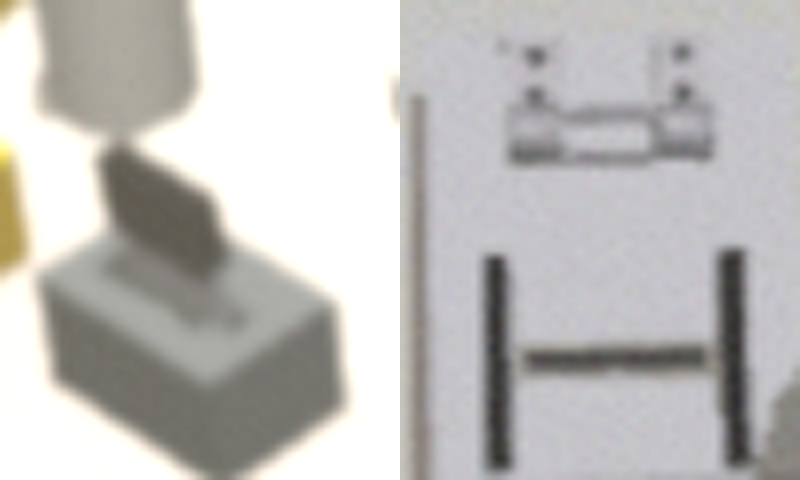

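Scraper stands upright in the slot (handle top at crop (160,172), as predicted for fully home). Port crop: slit from (523,360) to (707,357), strips at (497,362) and (733,357), knuckles at (536,130) and (684,130).

Run:
```python
from h import *
np.set_printoptions(precision=1,suppress=True)
T=lambda x,y:(285-.44+(x-400)/8,185-.44+y/8)
for l,z,P in(("slit",70,((523,361),(707,357))),("stripL",76,((497,256),(499,468))),("stripR",76,((731,250),(737,466))),("knuck base line z79",79,((536,132),(684,130)))):
    w=[onz("top",T(*p),z)[:2] for p in P];e=w[1]-w[0];print(l,w,np.mean(w,0),np.linalg.norm(e),np.degrees(np.arctan2(*e[::-1])))
for y in(100,160): print(onz("top",T(610,y),79))
# side view strips, colour blobs
from m import blobs
s=cv2.imread("pics/side2.png")
for c,r,a in blobs(s,(298,225,60,50),(0,75),amin=8):
    w=np.array([onz("side",p,76)[:2] for p in r]);print("side dark",c,a,w.mean(0),w.tolist())
```

```text
slit [array([539.2,  78.4]), array([539.1,  19.4])] [539.1  48.9] 59.01186802827005 -90.0775159272476
stripL [array([572.5,  86. ]), array([503.5,  86.6])] [538.   86.3] 69.02178056236282 179.4910640411438
stripR [array([572.7,  10.9]), array([502.3,  11.1])] [537.5  11. ] 70.37790814277065 179.85767827729006
knuck base line z79 [array([612.5,  72.6]), array([612.,  25.])] [612.2  48.8] 47.67025097716039 -90.53540480008364
[622.6  48.6  79. ]
[602.6  49.   79. ]
side dark [320.  273.4] 8.5625 [479.7  -8.8] [[477.0807346631686, -0.4268592415743342], [488.4380857952735, -8.659348179174344], [482.27552978395136, -17.13584795389704], [470.99605848344436, -8.963252818547744]]
side dark [308.3 263. ] 78.34375 [475.8  35. ] [[469.1531544715519, 62.22227879908485], [482.34886360251085, 67.15326594011742], [482.29713980597546, 7.39815346691887], [469.5180843832562, 3.0508238758988]]
side dark [333.9 258.1] 21.4375 [538.5  12. ] [[508.2333062579013, 15.365821160522955], [570.8270682724153, 15.637758967684704], [568.5244526310128, 8.615491759404108], [506.2607619246843, 8.503800011156045]]
side dark [316.3 240.9] 9.28125 [536.7  86.1] [[506.8525347225766, 87.01305180185636], [567.3889000706877, 87.87993972514698], [566.5287036949326, 85.21265961402912], [506.10917811446075, 84.40445639185975]]
```

```bash
python3 -m handwheel '[{"x":0,"y":0,"z":-0.1,"ax":0,"ay":0,"az":0},{"x":0,"y":0,"z":-0.2,"ax":0,"ay":0,"az":0},{"x":0,"y":0,"z":-0.2,"ax":0,"ay":0,"az":0},{"x":0,"y":0,"z":-0.2,"ax":0,"ay":0,"az":0},{"x":0,"y":0,"z":-0.2,"ax":0,"ay":0,"az":0},{"x":0,"y":0,"z":-0.1,"ax":0,"ay":0,"az":0},{"x":0,"y":0,"z":0,"ax":0,"ay":0,"az":0},{"x":0,"y":0,"z":0,"ax":0,"ay":0,"az":0}]' 1
python3 -m handwheel '[{"x":0,"y":0,"z":-0.03,"ax":0,"ay":0,"az":0},{"x":0,"y":0,"z":-0.03,"ax":0,"ay":0,"az":0},{"x":0,"y":0,"z":-0.02,"ax":0,"ay":0,"az":0},{"x":0,"y":0,"z":-0.015,"ax":0,"ay":0,"az":0},{"x":0,"y":0,"z":0,"ax":0,"ay":0,"az":0},{"x":0,"y":0,"z":0,"ax":0,"ay":0,"az":0},{"x":0,"y":0,"z":0,"ax":0,"ay":0,"az":0},{"x":0,"y":0,"z":0,"ax":0,"ay":0,"az":0}]' 1
```

```text
clock: 12.55
position: [474.9, -271.2, 50.5]
ee_rot: [-0.582, 0.813, -0.0, -0.0]
contact_force: [0.3, -0.0, 0.0]
gripper_width: 85.5
grasp_force: 0.0
clock: 13.35
position: [474.6, -271.8, 31.2]
ee_rot: [-0.581, 0.814, -0.0, 0.0]
contact_force: [0.0, 0.3, 0.8]
gripper_width: 85.1
grasp_force: 0.0
```

```bash
python3 -m handwheel '[{"x":0,"y":0,"z":0,"ax":0,"ay":0,"az":0},{"x":0,"y":0,"z":0,"ax":0,"ay":0,"az":0},{"x":0,"y":0,"z":0,"ax":0,"ay":0,"az":0},{"x":0,"y":0,"z":0,"ax":0,"ay":0,"az":0},{"x":0,"y":0,"z":0,"ax":0,"ay":0,"az":0},{"x":0,"y":0,"z":0,"ax":0,"ay":0,"az":0},{"x":0,"y":0,"z":0,"ax":0,"ay":0,"az":0},{"x":0,"y":0,"z":0,"ax":0,"ay":0,"az":0}]' -1
python3 -c "
from bench import arm;s=arm.read_state();print(s['position'],s['ee_rot'],s['contact_force'])"
```

```text
clock: 14.15
position: [474.7, -271.8, 31.2]
ee_rot: [-0.581, 0.814, -0.0, 0.0]
contact_force: [0.1, 0.7, 2.0]
gripper_width: 10.8
grasp_force: 60.2
[ 474.69691251 -271.75890195   31.22018284] [-5.81228841e-01  8.13740101e-01 -2.35443573e-04  1.64624651e-04] [0.07017626 0.69966269 2.04730656]
```

```bash
python3 -m handwheel '[{"x":0,"y":0,"z":0.03,"ax":0,"ay":0,"az":0},{"x":0,"y":0,"z":0.08,"ax":0,"ay":0,"az":0},{"x":0,"y":0,"z":0.14,"ax":0,"ay":0,"az":0},{"x":0,"y":0,"z":0.18,"ax":0,"ay":0,"az":0},{"x":0,"y":0,"z":0.18,"ax":0,"ay":0,"az":0},{"x":0,"y":0,"z":0.14,"ax":0,"ay":0,"az":0},{"x":0,"y":0,"z":0.08,"ax":0,"ay":0,"az":0},{"x":0,"y":0,"z":0.02,"ax":0,"ay":0,"az":0}]' -1
```

```text
clock: 14.95
position: [474.8, -271.8, 203.0]
ee_rot: [-0.581, 0.814, -0.001, 0.001]
contact_force: [0.2, 0.4, -1.9]
gripper_width: 11.1
grasp_force: 59.6
```

```bash
python3 -m handwheel '[{"x":0.02,"y":0.1,"z":0,"ax":0,"ay":0,"az":0.0131},{"x":0.02,"y":0.1,"z":0,"ax":0,"ay":0,"az":0.0131},{"x":0.02,"y":0.1,"z":0,"ax":0,"ay":0,"az":0.0131},{"x":0.02,"y":0.1,"z":0,"ax":0,"ay":0,"az":0.0131},{"x":0.02,"y":0.1,"z":0,"ax":0,"ay":0,"az":0.0131},{"x":0.02,"y":0.1,"z":0,"ax":0,"ay":0,"az":0.0131},{"x":0.02,"y":0.1,"z":0,"ax":0,"ay":0,"az":0.0131},{"x":0.02,"y":0.1,"z":0,"ax":0,"ay":0,"az":0.0131}]' -1
python3 -m handwheel '[{"x":0.02,"y":0.1,"z":0,"ax":0,"ay":0,"az":0.0131},{"x":0.02,"y":0.1,"z":0,"ax":0,"ay":0,"az":0.0131},{"x":0.02,"y":0.1,"z":0,"ax":0,"ay":0,"az":0.0131},{"x":0.02,"y":0.1,"z":0,"ax":0,"ay":0,"az":0.0131},{"x":0.02,"y":0.1,"z":0,"ax":0,"ay":0,"az":0.0131},{"x":0.02,"y":0.1,"z":0,"ax":0,"ay":0,"az":0.0131},{"x":0.02,"y":0.1,"z":0,"ax":0,"ay":0,"az":0.0131},{"x":0.02,"y":0.1,"z":0,"ax":0,"ay":0,"az":0.0131}]' -1
python3 -m handwheel '[{"x":0,"y":0,"z":-0.05,"ax":0,"ay":0,"az":0},{"x":0,"y":0,"z":-0.1,"ax":0,"ay":0,"az":0},{"x":0,"y":0,"z":-0.1,"ax":0,"ay":0,"az":0},{"x":0,"y":0,"z":-0.05,"ax":0,"ay":0,"az":0},{"x":0,"y":0,"z":0,"ax":0,"ay":0,"az":0},{"x":0,"y":0,"z":0,"ax":0,"ay":0,"az":0},{"x":0,"y":0,"z":0,"ax":0,"ay":0,"az":0},{"x":0,"y":0,"z":0,"ax":0,"ay":0,"az":0}]' -1
python3 - <<'E'
from h import *
P={n:arm.get_image(n) for n in("top","side")}
for n in P: cv2.imwrite(f"pics/{n}3.png",P[n][:,:,::-1])
s=arm.read_state();q=s["ee_rot"];print(s["position"],q)
cr=lambda i,x,y,w,h,f:cv2.convertScaleAbs(cv2.resize(i[y:y+h,x:x+w],None,fx=f,fy=f,interpolation=cv2.INTER_CUBIC)[:,:,::-1],alpha=1.6)
cv2.imwrite("pics/c6.png",np.hstack([cr(P["top"],275,180,66,80,6),cr(P["side"],295,200,66,80,6)]))
E
```

```text
clock: 15.75
position: [505.3, -110.8, 199.3]
ee_rot: [-0.646, 0.763, 0.001, -0.001]
contact_force: [-0.1, 0.0, -2.2]
gripper_width: 10.9
grasp_force: 59.6
clock: 16.55
position: [537.3, 48.9, 199.2]
ee_rot: [-0.707, 0.707, 0.001, -0.002]
contact_force: [-0.1, -0.7, -3.2]
gripper_width: 10.6
grasp_force: 59.5
clock: 17.35
position: [538.9, 48.3, 142.0]
ee_rot: [-0.707, 0.708, -0.0, 0.001]
contact_force: [-0.5, -0.3, -1.8]
gripper_width: 11.5
grasp_force: 59.5
[538.72313636  48.36796707 141.74678277] [-7.06644382e-01  7.07568492e-01 -2.81507251e-04  6.83881780e-04]
```

View pics/c6.png

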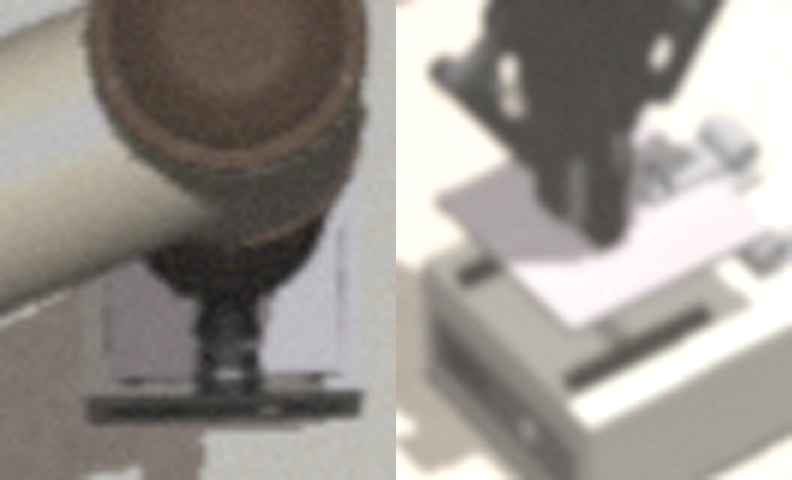

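Cover is held level over the port: top-crop plate corners at (104,379) and (345,379); side-crop corners at (440,205), (575,328), (762,225). I check these against the target.

Run:
```python
from h import *
np.set_printoptions(precision=1,suppress=True)
T=lambda x,y:(275-.42+x/6,180-.42+y/6); S=lambda x,y:(295-.42+(x-396)/6,200-.42+y/6)
print("top",[onz("top",T(*p),114)[:2] for p in((104,379),(345,379))])
print("side",[onz("side",S(*p),114)[:2] for p in((440,205),(575,328),(762,225))])
print("knuckle side", onz("side",S(727,140),120), "port knuckle side near",onz("side",S(768,248),84))
print("expect corners", 548.3-50, 49+48, 49-48, 548.3+50)
```

```text
top [array([497.9,  98. ]), array([495.5,  -0.8])]
side [array([499.7,  93.2]), array([501.6,   3.3]), array([597.1,   7.3])]
knuckle side [614.   51.5 120. ] port knuckle side near [612.4  20.1  84. ]
expect corners 498.29999999999995 97 1 598.3
```

```bash
python3 -m handwheel '[{"x":0,"y":0,"z":-0.03,"ax":0,"ay":0,"az":0},{"x":0,"y":0,"z":-0.03,"ax":0,"ay":0,"az":0},{"x":0,"y":0,"z":-0.03,"ax":0,"ay":0,"az":0},{"x":0,"y":0,"z":-0.03,"ax":0,"ay":0,"az":0},{"x":0,"y":0,"z":-0.02,"ax":0,"ay":0,"az":0},{"x":0,"y":0,"z":-0.02,"ax":0,"ay":0,"az":0},{"x":0,"y":0,"z":0,"ax":0,"ay":0,"az":0},{"x":0,"y":0,"z":0,"ax":0,"ay":0,"az":0}]' -1
```

```text
clock: 18.25
position: [538.5, 48.3, 109.0]
ee_rot: [-0.707, 0.707, -0.0, -0.0]
contact_force: [0.9, -0.5, -2.7]
gripper_width: 10.9
grasp_force: 59.5
```

```bash
python3 -m handwheel '[{"x":0,"y":0,"z":-0.007,"ax":0,"ay":0,"az":0},{"x":0,"y":0,"z":-0.007,"ax":0,"ay":0,"az":0},{"x":0,"y":0,"z":-0.007,"ax":0,"ay":0,"az":0},{"x":0,"y":0,"z":-0.007,"ax":0,"ay":0,"az":0},{"x":0,"y":0,"z":-0.007,"ax":0,"ay":0,"az":0},{"x":0,"y":0,"z":-0.005,"ax":0,"ay":0,"az":0},{"x":0,"y":0,"z":0,"ax":0,"ay":0,"az":0},{"x":0,"y":0,"z":0,"ax":0,"ay":0,"az":0}]' -1
```

```text
clock: 19.05
position: [538.7, 48.4, 101.4]
ee_rot: [-0.707, 0.707, -0.0, 0.0]
contact_force: [-1.0, 0.8, 3.2]
gripper_width: 10.9
grasp_force: 60.4
```

```bash
python3 -m handwheel '[{"x":0,"y":0,"z":-0.005,"ax":0,"ay":0,"az":0},{"x":0,"y":0,"z":-0.005,"ax":0,"ay":0,"az":0},{"x":0,"y":0,"z":-0.005,"ax":0,"ay":0,"az":0},{"x":0,"y":0,"z":0,"ax":0,"ay":0,"az":0},{"x":0,"y":0,"z":0,"ax":0,"ay":0,"az":0},{"x":0,"y":0,"z":0,"ax":0,"ay":0,"az":0},{"x":0,"y":0,"z":0,"ax":0,"ay":0,"az":0},{"x":0,"y":0,"z":0,"ax":0,"ay":0,"az":0}]' -1
python3 -c "
from bench import arm
for i in range(3):
  arm.get_image('top');s=arm.read_state();print(s['position'],s['ee_rot'],s['contact_force'],s['wrist_torque'])"
```

```text
clock: 19.85
position: [538.8, 48.4, 101.2]
ee_rot: [-0.707, 0.707, -0.001, 0.0]
contact_force: [-7.4, 1.2, 20.4]
gripper_width: 11.1
grasp_force: 63.0
[538.73187625  48.38253142 101.15176903] [-7.07063438e-01  7.07149678e-01 -6.44622386e-04  4.59977026e-04] [-7.32607638  1.19398415 21.46974409] [ 0.42058552  2.30641009 -0.07508812]
[538.75218146  48.39228056 101.1693409 ] [-7.07054636e-01  7.07158456e-01 -6.50493700e-04  4.86559564e-04] [-7.27442545  0.18395318 20.92306779] [ 0.45448491  2.34169206 -0.05381013]
[538.78406822  48.39626559 101.20168562] [-7.07086501e-01  7.07126545e-01 -6.86548365e-04  5.08138455e-04] [-7.60081223  0.93637971 20.21700491] [ 0.40922233  2.30171426 -0.07149907]
```

```bash
python3 -m handwheel '[{"x":-0.003,"y":0,"z":0,"ax":0,"ay":0,"az":0},{"x":-0.003,"y":0,"z":0,"ax":0,"ay":0,"az":0},{"x":0,"y":0,"z":0,"ax":0,"ay":0,"az":0},{"x":0,"y":0,"z":0,"ax":0,"ay":0,"az":0},{"x":0,"y":0,"z":0,"ax":0,"ay":0,"az":0},{"x":0,"y":0,"z":0,"ax":0,"ay":0,"az":0},{"x":0,"y":0,"z":0,"ax":0,"ay":0,"az":0},{"x":0,"y":0,"z":0,"ax":0,"ay":0,"az":0}]' -1
python3 - <<'E'
from h import *
im=arm.get_image("side");s=arm.read_state();print(s['position'],s['ee_rot'],s['contact_force'],s['wrist_torque'])
cv2.imwrite("pics/side4.png",im[:,:,::-1])
cr=lambda i,x,y,w,h,f:cv2.convertScaleAbs(cv2.resize(i[y:y+h,x:x+w],None,fx=f,fy=f,interpolation=cv2.INTER_CUBIC)[:,:,::-1],alpha=1.4)
cv2.imwrite("pics/c7.png",cr(im,295,205,95,75,8))
E
```

```text
clock: 20.8
position: [538.7, 48.4, 101.2]
ee_rot: [0.707, -0.707, 0.001, -0.001]
contact_force: [-4.5, -1.1, 18.6]
gripper_width: 10.7
grasp_force: 62.6
[538.71942799  48.39201504 101.1930865 ] [ 0.70711321 -0.70709752  0.00141453 -0.00141875] [-4.13853843  0.41051106 19.31017506] [ 0.01831722  1.48178384 -0.07800581]
```

View pics/c7.png

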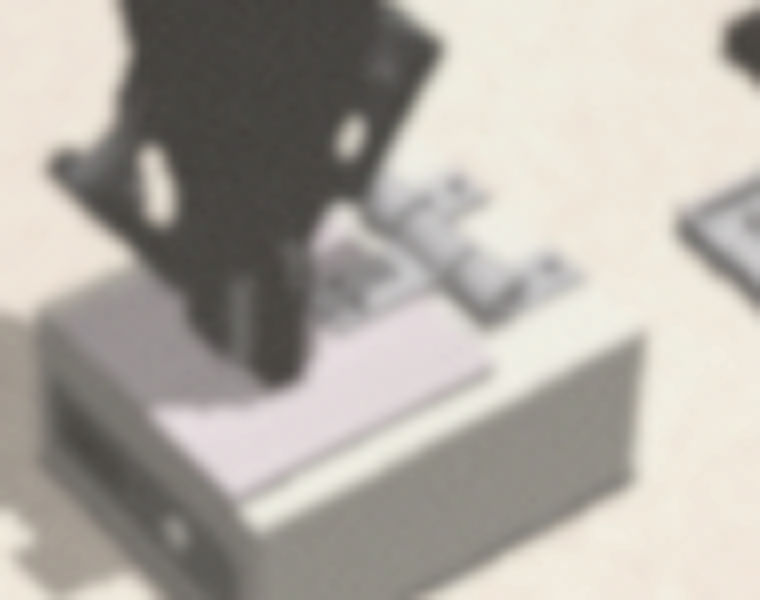

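The side view shows the cover flush on the deck. Its knuckle, at about (430,238), is in line between the port's two at (390,205) and (485,285). The height is steady at the hard stop with about 19 N of push, so I'm handing in.

```bash
python3 -c "
from bench import arm;print(arm.job_done())"
```

```text
the job is handed in; nothing more can be done
None
```

The scraper is home in the grey holder and released; the cover is seated between the port's knuckles and held down by its rib with about 19 N, and the job was handed in at about 21 s (no verdict was returned).

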